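# Slide the slide box home down its rack lane

## Robot

A 6-joint arm with a two-finger parallel gripper is mounted at the origin on the work surface. World frame = base frame: x ahead of the robot, y to its left, z up, the work surface at z = 0. Lengths are in mm, angles in rad, forces in N, time in s.
With the tool pointing down it reaches from about 300 to 950 mm from the base axis. Payload 3.1 kg.
Tool frame: the origin (TCP) lies midway between the tips of the shut fingers; the grasp point (between the pads) lies 19 mm behind it; z points along the fingers, y is the line along which they close (so a half turn about z gives the same grasp; the last joint's range is limited). The gripper opens to 85 mm and grips with 20 to 120 N. Pads are 22 mm wide; open, the fingers measure 114 mm over their backs; the gripper's body (76 mm by 85 mm) begins 54 mm behind the grasp point. The pads swing forward as they close: fully open they stand 13 mm farther back than shut.
Start: joints at [1.044, 0.308, 1.634, -0, 1.2, -0.07], TCP at [275.699, 560.912, 231.272] pointing down, gripper open.
Joint ranges: [-3.06, 3.06], [-0.79, 1.96], [0.05, 2.63], [-1.19, 4.34], [0.05, 2.64], [-2.94, 2.94]. Speed limits (rad/s): [2.79, 2.79, 3.14, 3.14, 3.14, 3.14].

## Interface

Orientations are given as a unit quaternion [x, y, z, w].
In Python, from rig import ctrl, planner, vision, order, finder gives the robot as it stands. The module is installed in compiled form; this text tells all that it offers. Calls block until the motion is done:
- ctrl.movep(position, orientation): joint-space move of the TCP to a pose.
- ctrl.movel(position, ori=None, v=150): straight line of the TCP; ori=None keeps the orientation; v is the mean speed in mm/s.
- ctrl.move_joints(angles): joint-space move.
- ctrl.gripper_to(opening, effort=None): opening from 0.0 (shut) to 1.0 (fully open); effort is the grip in N (None keeps the last); returns when the fingers have stopped.
- ctrl.dwell(seconds).
- planner.solve_ik(position, orientation): joint angles nearest the present ones, or None.
- vision.capture(name): name is "scene" or "top"; returns the picture (384x512x3 uint8, red, green, blue); there is no depth.
- vision.calibration(name): a dict with "intrinsics" (3x3 intrinsics, pixels), "k1" (the pictures are not rectified: a ray, as slopes to the right and down, at radius r is drawn at 1 + k1 r^2 times it, then the intrinsics apply), "R" (3x3) and "t" (3): a world point X has camera coordinates R X + t. Camera axes: x right, y down, z forward; pixel columns grow to the right and rows downward; lengths in mm; the calibration is good to about 2 mm. A picture is of the moment at which its call begins. calibration takes no time and is no camera call.
A pose or a line that the arm cannot do raises ctrl.MotionError and nothing moves.
- order.hand_in(): hands the job in; it is judged then, once.
Trained networks look in the newest picture that a camera, given by its name, has taken for a name from the list of things; names that differ only in an ending like _2 or _b are one class to them, and where a whole thing is asked for, a point or a joint stands for the part that bears it (a point fixed in the world has none). Each returns a list of dicts, best first, with "conf" (0 to 1); they miss things now and then, are a little off and sometimes report something else, mostly with a low value. They report only what shows in the picture. A call takes as long as a camera call. They do not tell look-alikes from the thing itself.
- finder.regions_of(thing, camera): "pixels" (384x512 bool, what is visible of it) and "bbox" ([left, top, right, bottom] in pixels, round what is visible of it).
Readings, each from a call of its own:
- ctrl.get_time(): time.
- ctrl.get_qpos(): joint angles.
- ctrl.get_dq(): joint speeds.
- ctrl.get_tau(): joint torques, N m.
- ctrl.get_ee_pos(): TCP position.
- ctrl.get_tool_rot(): TCP orientation.
- ctrl.get_contact_force(): force on the tool from outside, world axes, zero at the start.
- ctrl.get_moment(): the same for the moment, N m.
- ctrl.get_width(): opening from 0.0 (shut) to 1.0 (fully open).
- ctrl.get_grasp_force(): force on a finger pad.
Only numpy, scipy, OpenCV 4.12 (cv2) and the standard library are available. Lean on these libraries where they do the work, as an engineer would, in place of code of your own. Each camera call takes 0.05 s, during which the arm holds its last target. There are 200 camera calls.

## Task

Push the white slide box that stands crooked on the open apron of the steel rack down the empty lane in front of it, until it sits square and fully home against the two rubber bumpers at the lane's end. Use only the fingertips, at an unhurried pace: do not grip, lift or tip the box, and let neither the box nor the robot touch the two guide rails of that lane, because rubbing sheds particles. Leave the parked slide box, the dropper bottle and the lens can where they are.

Things in the scene. Friction and masses are not known exactly. Their poses are not given: they have to be found in the camera images.
- rack: Fixed rack, dark steel deck, bright rod rails, two lanes. Flat deck 290 x 555 mm, top 15 mm above the bench; own x from -90 to +200, y from +120 to -435 mm. Origin: bench level, on the empty lane's centreline, mid apron (open deck without rails, y from +120 to -105 mm). Own -y points down the lanes to the end stop, +x to the neighbouring lane (away from the robot). Turned up to 0.2 rad.
- slide_box: White plastic slide box to be pushed, loose, 0.25 to 0.5 kg, 96 mm wide (own x), 140 mm long (own y), 42 mm tall, plain vertical sides. Origin at the centre of its underside. Starts on the apron up to 30 mm off the lane's centreline and up to about 0.2 rad askew; its y axis is to lie along the lane.
- lane_mouth (a point): Point on the deck's top, on the empty lane's centreline, where the guide rails begin (rack y = -105 mm); axes as the rack's.
- lane_home (a point): Point on the deck's top where the slide box's origin lies when its leading short side just touches the bumpers (rack y = -350 mm, on the empty lane's centreline); axes as the rack's. The end stop beyond is an upright plate 34 mm above the deck with two rubber bumpers per lane, 60 mm apart, 18 mm above the deck, faces at rack y = -420 mm.
- rail_near: Guide rail of the empty lane on the robot's side: round steel rod 8 mm thick, bent down to the deck at both ends, top 16 mm above the deck, 309 mm long (rack y from -105 to -414 mm). Origin on the deck's top under its middle, 59 mm from the centreline: the clear lane is 110 mm wide. Must not be touched.
- rail_far: The like rail on the other side of the empty lane, between it and the neighbouring lane; origin 59 mm from the centreline at rack x = +59 mm. Must not be touched.
- parked_box: A second slide box of the same make (96 x 140 x 42 mm), loose, already parked near the stop of the neighbouring lane, 118 mm to the far side of the empty lane. Origin at the centre of its underside. To be left alone.
- oil_bottle: Amber dropper bottle, 32 mm across, 78 mm tall, loose on the bench beside the rack on the robot's side. Origin at the centre of its underside. To be left alone.
- lens_can: Round lens can with a black cap, 42 mm across, 56 mm tall, loose on the bench beside the rack on the robot's side. Origin at the centre of its underside. To be left alone.
Not all that is in view belongs to the job. Leave any orange or red look-alike of the slide_box alone.

How it is judged:
By the outcome, as a careful person would: the job done as asked, in the order asked, and still so for the second after the job is handed in, with the robot touching nothing.
It also fails if it takes over 67 s, if anything falls off the work surface, if the arm or the gripper's body presses on something with over 40 N, if the wrist force passes 120 N, or if a joint passes its speed limit or range.

## Working session

There is one attempt and no reset: what is moved stays moved. The work goes in short steps, each a Python script; the robot and the scene stay as the last script left them, time stands still between calls to the robot, and variables do not carry over. Pictures are saved under pics/ and viewed, at most 10 in all, crops included, and the job is handed in when it is done.

```bash
mkdir -p pics
python3 - <<'E'
from rig import ctrl, vision, finder
import cv2
import numpy as np
for n in ("top","scene"):
    im=vision.capture(n); cv2.imwrite(f"pics/{n}0.png",cv2.resize(im[:,:,::-1],None,fx=1.5,fy=1.5,interpolation=cv2.INTER_CUBIC))
    c=vision.calibration(n); print(n,c["intrinsics"],c["k1"],-np.array(c["R"]).T@np.array(c["t"]),c["R"])
    for th in ("slide_box","rack","oil_bottle","lens_can","rail_near"):
        print(th,[(round(d["conf"],2),d["bbox"]) for d in finder.regions_of(th,n)])
print(ctrl.get_time(),ctrl.get_tool_rot())
E
```

```text
top [[418.8483915    0.         255.27748764]
 [  0.         418.8483915  187.5710392 ]
 [  0.           0.           1.        ]] -0.1262489655700798 [ 365.46035096   88.71847083 1083.79867372] [[-2.03421430e-02 -9.99792941e-01 -5.22314700e-04]
 [-9.82150204e-01  2.00808828e-02 -1.87023353e-01]
 [ 1.86995117e-01 -3.29146430e-03 -9.82355329e-01]]
slide_box [(0.92, [207.0, 166.7, 266.2, 212.6]), (0.92, [227.1, 245.2, 288.9, 316.5]), (0.68, [100.5, 187.1, 163.1, 248.2])]
rack [(0.95, [181.4, 99.5, 405.1, 228.8])]
oil_bottle [(0.53, [300.5, 228.9, 316.6, 242.7])]
lens_can [(0.71, [350.6, 222.9, 371.2, 236.5]), (0.3, [276.3, 149.3, 388.8, 164.8])]
rail_near [(0.57, [182.2, 96.9, 404.9, 226.6]), (0.56, [279.8, 192.6, 393.7, 209.1])]
scene [[490.62438723   0.         255.00647374]
 [  0.         490.62438723 190.19945132]
 [  0.           0.           1.        ]] -0.09912062997755933 [1256.71428685  522.30938386  787.99944997] [[-0.54985426  0.83517553 -0.01192178]
 [ 0.56249961  0.35970598 -0.74444999]
 [-0.61745808 -0.416045   -0.66757178]]
slide_box [(0.9, [368.3, 215.0, 449.7, 262.0]), (0.85, [247.6, 175.2, 321.4, 237.2]), (0.73, [287.2, 126.2, 346.2, 172.8])]
rack [(0.85, [79.1, 127.8, 349.4, 301.7])]
oil_bottle [(0.63, [95.9, 161.3, 169.8, 218.1]), (0.58, [243.0, 132.4, 255.1, 161.5]), (0.3, [78.5, 128.4, 349.5, 303.4])]
lens_can [(0.79, [197.7, 126.0, 212.7, 150.3])]
rail_near [(0.57, [155.5, 140.5, 258.0, 180.0])]
0.6 [2.26389533e-01 9.74036847e-01 1.19415038e-05 2.54273619e-05]
```

View pics/top0.png

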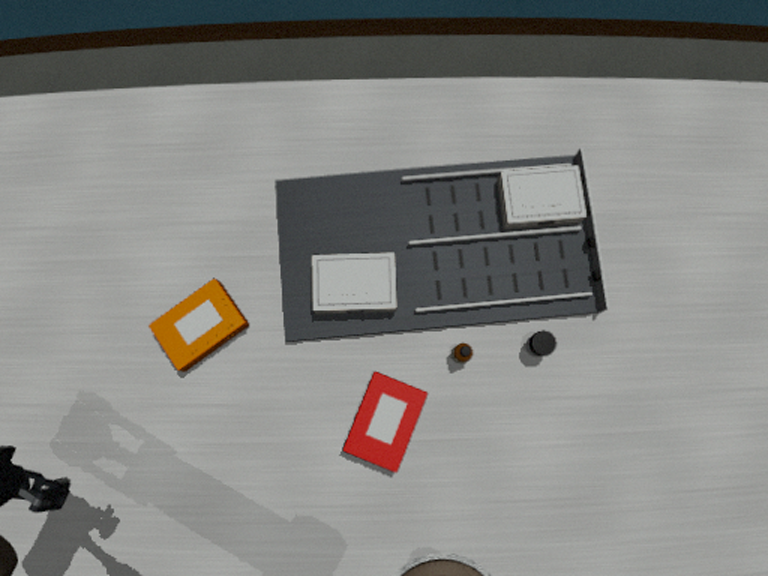

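View pics/scene0.png

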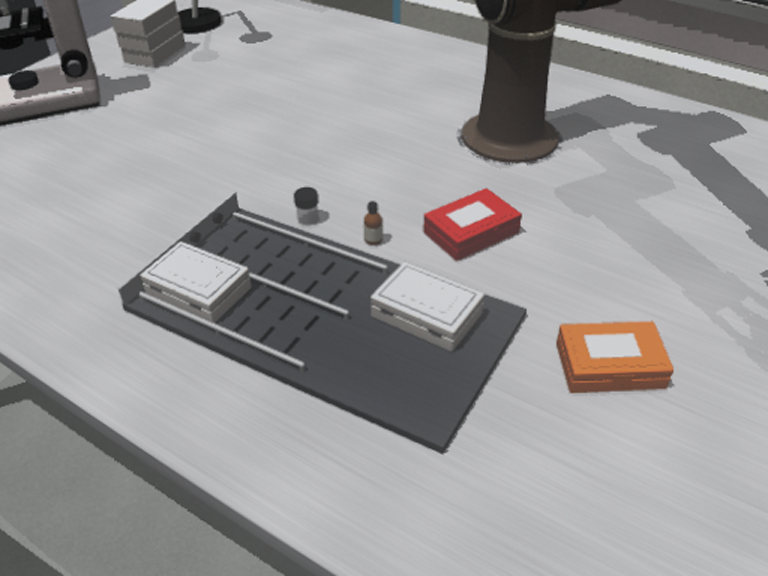

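The candidates, by pixel in the unscaled top picture, are: white box on the apron (236,189), parked white box (361,131), orange look-alike (133,217) and red look-alike (257,281). The white one standing alone on the apron fits. In the scene picture it's at (285,203). The empty lane is the near one, with the bottle (308,235) and can (361,229) beside it. Next I fit the poses and confirm on a crop.

```bash
cat > h.py <<'E'
from rig import ctrl, planner, vision, order, finder
import numpy as np, cv2
from scipy.optimize import minimize
def proj(n,P):
    c=vision.calibration(n); K=np.array(c["intrinsics"])
    d=np.array([c["k1"],0,0,0,0.])
    X=np.asarray(P,float)@np.array(c["R"]).T+np.array(c["t"])
    s=X[:,:2]/X[:,2:]; s=s*(1+c["k1"]*(s**2).sum(1,keepdims=True))
    return s@K[:2,:2].T+K[:2,2]
def w(pose,P):
    x,y,t=pose; P=np.asarray(P,float); c,s=np.cos(t),np.sin(t)
    return np.c_[x+c*P[:,0]-s*P[:,1], y+s*P[:,0]+c*P[:,1], P[:,2]]
def boxpts(x0,x1,y0,y1,z0,z1): return np.array([[x,y,z] for x in(x0,x1) for y in(y0,y1) for z in(z0,z1)])
BOX=boxpts(-48,48,-70,70,15,57)
RACK=np.r_[boxpts(-90,200,-435,120,0,15),boxpts(-90,200,-435,-431,15,49)]
def hull(n,pose,P): return cv2.convexHull(proj(n,w(pose,P)).astype(np.float32))
def fit(masks,P,x0):
    """pose whose projected hull best overlaps the masks (area-exact: antialiased, shift 4)"""
    def cost(p,s=8):
        e=0
        for n,m in masks.items():
            a=np.zeros(m.shape,np.uint8)
            big=np.zeros((384*4,512*4),np.uint8)
            cv2.fillConvexPoly(big,np.round((hull(n,p,P)*4+1.5)*16).astype(np.int32),255,shift=4)
            a=cv2.resize(big,(512,384),interpolation=cv2.INTER_AREA)/255.
            e+=np.abs(a-m).sum()/m.sum()
        return e
    x0=np.array(x0,float); best=None
    for k in (1,.3):
        r=minimize(cost,x0,method="Nelder-Mead",options=dict(initial_simplex=np.r_[[x0],x0+np.diag([15,15,.1])*k],xatol=.02,fatol=1e-5)); x0=r.x
    return r.x,r.fun
def box_mask(n,im,rack,guess=None):
    """brightest-on-deck component on the apron"""
    g=im.min(2).astype(np.uint8)
    roi=np.zeros(g.shape,np.uint8); cv2.fillConvexPoly(roi,np.int32(hull(n,rack,RACK)),1)
    roi=cv2.erode(roi,np.ones((5,5)))
    m=((g>105)&(roi>0)).astype(np.uint8)
    m=cv2.morphologyEx(m,cv2.MORPH_OPEN,np.ones((7,7)))
    k,l,st,ce=cv2.connectedComponentsWithStats(m)
    c=w(rack if guess is None else guess,[[0,0,40]])
    q=proj(n,c)[0]
    i=min((i for i in range(1,k) if st[i,4]>300),key=lambda i:np.hypot(*(ce[i]-q)))
    return cv2.morphologyEx((l==i).astype(np.uint8),cv2.MORPH_CLOSE,np.ones((5,5)))
def rel(rack,b):
    c,s=np.cos(rack[2]),np.sin(rack[2]); d=np.array(b[:2])-rack[:2]
    return np.array([c*d[0]+s*d[1],-s*d[0]+c*d[1],b[2]-rack[2]])
def q_down(phi): return [np.cos(phi/2),np.sin(phi/2),0,0]
E
cat > m.py <<'E'
from h import *
ims={n:vision.capture(n) for n in("top","scene")}
rm={}
for n in ims:
    m=max(finder.regions_of("rack",n),key=lambda d:d["conf"])["pixels"].astype(np.uint8)
    bx=np.zeros_like(m)
    c=max(cv2.findContours(m,0,2)[0],key=cv2.contourArea)
    h=np.zeros_like(m); cv2.fillConvexPoly(h,cv2.convexHull(c),1); rm[n]=h
rack0=[505,70,0.05]
for n in rm: print(n,"rack",fit({n:rm[n]},RACK,rack0))
rack,f=fit(rm,RACK,rack0); print("rack",rack,f)
bm={n:box_mask(n,ims[n],rack) for n in ims}
g=[*rack[:2],rack[2]]
for n in bm: p,f=fit({n:bm[n]},BOX,g); print(n,"box",p,f,"rel",rel(rack,p))
b,f=fit(bm,BOX,g); print("box",b,f,"rel",rel(rack,b))
np.save("rack.npy",rack); np.save("box.npy",b)
out=[]
for n in ims:
    im=cv2.resize(ims[n][:,:,::-1],None,fx=3,fy=3,interpolation=cv2.INTER_CUBIC)
    def pl(h,c): cv2.polylines(im,[np.int32(h*3+1)],True,c,1)
    pl(hull(n,rack,RACK),(0,255,0)); pl(hull(n,b,BOX),(0,0,255))
    for x in(-59,59): pl(proj(n,w(rack,[[x,-105,27],[x,-414,27]])),(255,255,0))
    u=proj(n,w(rack,boxpts(-90,200,-435,120,15,15))); a=np.int32(u.min(0)*3-20); z=np.int32(u.max(0)*3+20)
    cr=im[max(a[1],0):z[1],max(a[0],0):z[0]]; s=min(780/cr.shape[1],295/cr.shape[0]); cr=cv2.resize(cr,None,fx=s,fy=s); out.append(cv2.copyMakeBorder(cr,0,0,0,780-cr.shape[1],0))
import sys; cv2.imwrite(f"pics/{sys.argv[1]}.png",np.vstack(out))
E
python3 m.py fit1
```

```text
top rack (array([5.67012633e+02, 1.44079821e+02, 6.40291815e-02]), np.float64(0.013603152395049712))
scene rack (array([5.67112046e+02, 1.39966493e+02, 7.28078825e-02]), np.float64(0.011758757047158987))
rack [5.66996029e+02 1.42186654e+02 6.74936870e-02] 0.03225418173201476
top box [ 5.67770114e+02  1.34738484e+02 -2.11044570e-02] 0.08336247250578083 rel [ 0.26999959 -7.48341788 -0.08859814]
scene box [5.41128474e+02 1.21423261e+02 2.42447019e-01] 0.42559583094397324 rel [-27.20899341 -18.97154731   0.17495333]
box [5.64046535e+02 1.33267619e+02 1.82608249e-02] 0.6112645069735844 rel [-3.54430025 -8.69980645 -0.04923286]
```

View pics/fit1.png

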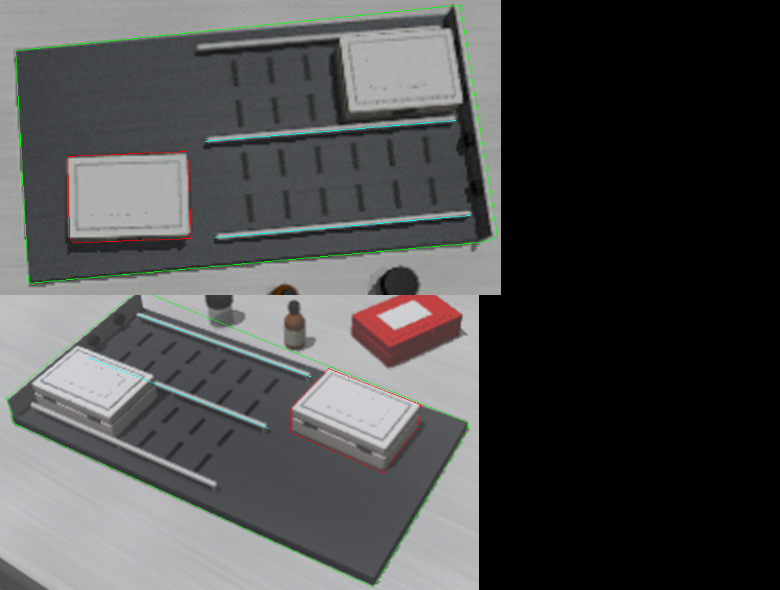

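The crop confirms it: the white box stands crooked on the apron in front of the empty near lane. The rack fit is good. The scene mask of the box lost its shaded sides, so I redo the box fit with the network masks.

```bash
cat >> h.py <<'E'
def measure(rack,guess,cams=("top","scene"),verbose=True):
    ms={}
    for n in cams:
        vision.capture(n); q=proj(n,w(guess,[[0,0,40]]))[0]
        L=[d for d in finder.regions_of("slide_box",n) if d["conf"]>.3]
        if not L: continue
        d=min(L,key=lambda d:np.hypot(*(np.array(d["bbox"]).reshape(2,2).mean(0)-q)))
        ms[n]=d["pixels"].astype(float)
        if verbose: p,f=fit({n:ms[n]},BOX,guess); print(n,"rel",rel(rack,p).round(3),"cost",round(f,3))
    p,f=fit(ms,BOX,guess); print("both rel",rel(rack,p).round(3),"cost",round(f,3)); return p
E
python3 - <<'E'
from h import *
rack=np.load("rack.npy"); g=[*rack[:2],rack[2]]
b=measure(rack,[567.,134,-.02]); np.save("box.npy",b); print(b)
im=vision.capture("top"); 
for t in (75,85,95):
    m=((im.min(2)>t)).astype(np.uint8); h=np.zeros_like(m); cv2.fillConvexPoly(h,np.int32(hull("top",b,BOX)),1); h=cv2.dilate(h,np.ones((7,7)))
    m=cv2.morphologyEx(m*h,cv2.MORPH_OPEN,np.ones((5,5))); p,f=fit({"top":m.astype(float)},BOX,b); print(t,rel(rack,p),f)
for phi in (0,np.pi/2,-np.pi/2,np.pi):
    print(phi,[ (None if (s:=planner.solve_ik(list(w(rack,[[x,y,30]])[0]),q_down(rack[2]+phi))) is None else np.round(s,2)) for x,y in((-70,-10),(0,90),(0,-265),(70,-10))])
E
```

```text
top rel [-4.145 -7.454 -0.058] cost 0.028
scene rel [-5.619 -9.408 -0.03 ] cost 0.068
both rel [-4.494 -7.608 -0.052] cost 0.105
[5.63025774e+02 1.34292801e+02 1.55237176e-02]
75 [-1.90703874 -7.47520471 -0.06080564] 0.07308695013585959
85 [-1.66896178 -7.4909591  -0.06615295] 0.07935812060673325
95 [-0.91214748 -7.60701225 -0.0694926 ] 0.08109990662931839
0 [array([ 0.17,  0.39,  2.01, -0.  ,  0.74,  1.67]), array([ 0.32,  0.53,  1.79, -0.  ,  0.83,  1.82]), array([-0.28,  0.51,  1.81, -0.  ,  0.82,  1.22]), array([ 0.14,  0.6 ,  1.67, -0.  ,  0.87,  1.65])]
1.5707963267948966 [array([ 0.17,  0.39,  2.01, -0.  ,  0.74,  0.1 ]), array([ 0.32,  0.53,  1.79, -0.  ,  0.83,  0.25]), array([-0.28,  0.51,  1.81, -0.  ,  0.82, -0.35]), array([ 0.14,  0.6 ,  1.67, -0.  ,  0.87,  0.08])]
-1.5707963267948966 [None, array([ 0.32,  0.53,  1.79, -0.  ,  0.83, -2.89]), array([-0.28,  0.51,  1.81, -0.  ,  0.82,  2.8 ]), None]
3.141592653589793 [array([ 0.17,  0.39,  2.01, -0.  ,  0.74, -1.47]), array([ 0.32,  0.53,  1.79, -0.  ,  0.83, -1.32]), array([-0.28,  0.51,  1.81, -0.  ,  0.82, -1.92]), array([ 0.14,  0.6 ,  1.67, -0.  ,  0.87, -1.49])]
```

```bash
cat >> h.py <<'E'
rack=np.load("rack.npy")
def W(x,y,z): return list(w(rack,[[x,y,z]])[0])
def push(x,y,z,ori=None,v=30,step=6,fmax=8):
    """line from here to rack point in short steps, stopping on force"""
    p0=rel(rack,[*ctrl.get_ee_pos()[:2],0])[:2]; d=np.array([x,y])-p0; n=max(1,int(np.ceil(np.hypot(*d)/step)))
    for i in range(1,n+1):
        q=p0+d*i/n; ctrl.movel(W(*q,z),ori,v=v); f=np.array(ctrl.get_contact_force())
        if np.hypot(f[0],f[1])>fmax: print("force",f,"at",q); return q
    print("reached",q,"f",f.round(1)); return q
E
python3 - <<'E'
from h import *
q=q_down(rack[2])
ctrl.movep(W(-86,-8,130),q); ctrl.movel(W(-86,-8,26)); print(ctrl.get_contact_force(),ctrl.get_width(),ctrl.get_time())
push(-68,-8,26,v=30); push(-60.5,-8,26,v=15,step=2)
b=measure(rack,np.load("box.npy")); print(ctrl.get_time())
cv2.imwrite("pics/a.png",cv2.resize(vision.capture("scene")[60:260,60:360,::-1],None,fx=2.5,fy=2.5))
E
```

```text
[ 0.38623119 -0.38671836  0.24708123] 0.9997689004841445 3.675
reached [-68.  -8.] f [0.1 0.3 0. ]
reached [-60.5  -8. ] f [-0.3  0.2  1.2]
top rel [  90.277 -189.934   -0.253] cost 6.832
scene rel [-1.213 -7.387 -0.011] cost 0.046
both rel [-0.909 -7.178 -0.032] cost 8.127
6.0167
```

View pics/a.png

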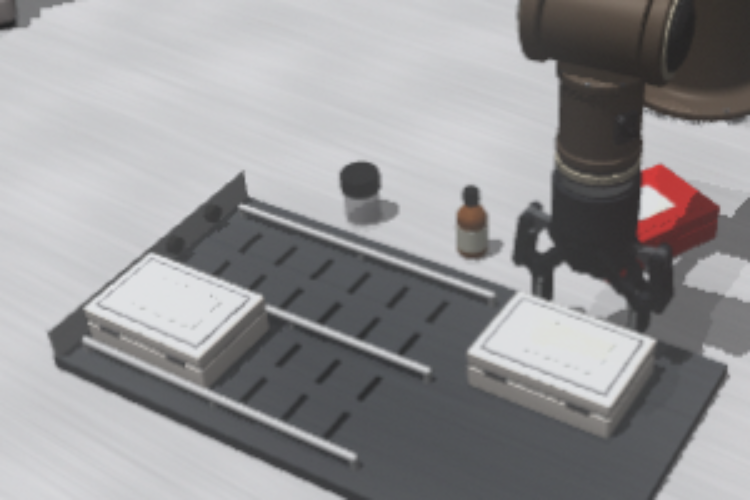

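The picture shows the fingertips touching the box's near side, with the box (scene crop at about 560,360) nearly square and nothing else disturbed. The arm hides the box from the top camera, so I back off and measure.

Run:
```python
from h import *
ctrl.movel(W(-90,-8,26),v=100); ctrl.movel(W(-90,-8,150),v=250)
ctrl.movep(W(0,170,150),q_down(rack[2]+np.pi/2)); ctrl.gripper_to(0.6)
b=measure(rack,[*W(-1,-7,0)[:2],rack[2]-.02]); np.save("box.npy",b)
im=vision.capture("top")
for t in (75,95):
    m=((im.min(2)>t)).astype(np.uint8); h=np.zeros_like(m); cv2.fillConvexPoly(h,np.int32(hull("top",b,BOX)),1); h=cv2.dilate(h,np.ones((7,7)))
    m=cv2.morphologyEx(m*h,cv2.MORPH_OPEN,np.ones((5,5))); p,f=fit({"top":m.astype(float)},BOX,b); print(t,rel(rack,p),f)
cv2.imwrite("pics/b.png",cv2.resize(im[90:240,170:420,::-1],None,fx=3,fy=3,interpolation=cv2.INTER_CUBIC))
print(ctrl.get_time(),ctrl.get_width())
```

```text
top rel [ 0.259 -5.67  -0.01 ] cost 0.051
scene rel [-0.544 -8.331 -0.019] cost 0.073
both rel [ 0.077 -5.984 -0.014] cost 0.128
75 [ 6.54759292e+00 -5.75221297e+00 -1.35798308e-03] 0.12380159299268272
95 [ 2.57538651e+00 -5.74463508e+00  2.92025867e-03] 0.07735747745746079
9.025 0.6003539948948288
```

View pics/b.png

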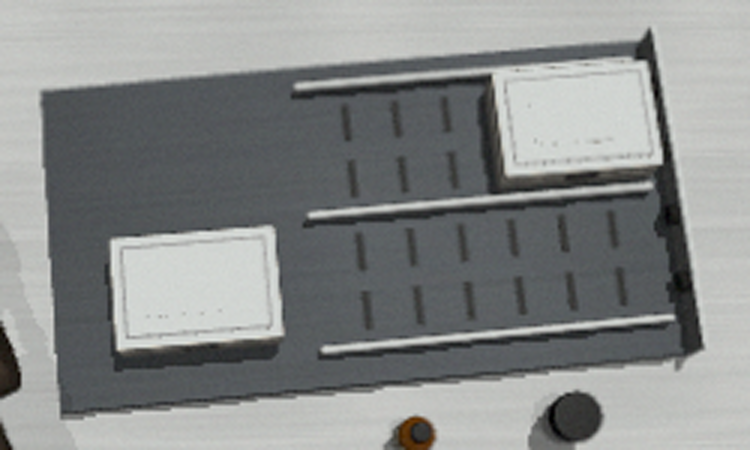

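The box now stands nearly square (about -0.013 rad) and centred. I'll check the rail positions in the picture, then start the end push with a look before the mouth.

Run:
```python
from h import *
im=vision.capture("top").min(2).astype(float)
for x in (-59,59):
    o=[]
    for y in np.arange(-130,-400,-15):
        xs=np.arange(-14,14.1,.5); P=proj("top",w(rack,[[x+d,y,27] for d in xs])).astype(np.float32)
        v=cv2.remap(im.astype(np.float32),P[:,0],P[:,1],cv2.INTER_LINEAR).ravel(); v=np.clip(v-v.max()*.6,0,None); o.append((xs*v).sum()/v.sum())
    print("rail",x,"offset",np.round(np.polyfit(np.arange(-130,-400,-15)+260,o,1),4))
ctrl.movel(W(0,100,150),v=200); ctrl.movel(W(0,100,27),v=150)
push(0,84,27,v=40,step=8); push(0,60,27,v=25,step=4)
b=measure(rack,[*W(0,-22,0)[:2],rack[2]]); np.save("box.npy",b)
cv2.imwrite("pics/c.png",cv2.resize(vision.capture("top")[90:240,170:420,::-1],None,fx=3,fy=3,interpolation=cv2.INTER_CUBIC)); print(ctrl.get_time())
```

```text
rail -59 offset [-0.0042  2.7664]
rail 59 offset [-2.6000e-03  3.1417e+00]
reached [ 0. 84.] f [-0.4 -0.   0.3]
reached [ 0. 60.] f [ 0.8  0.  -1. ]
top rel [  1.969 -23.184  -0.046] cost 0.645
scene rel [ 1.9300e-01 -2.3788e+01  2.0000e-02] cost 0.27
both rel [-4.2100e-01 -2.4117e+01 -4.0000e-03] cost 0.921
13.5083
```

View pics/c.png

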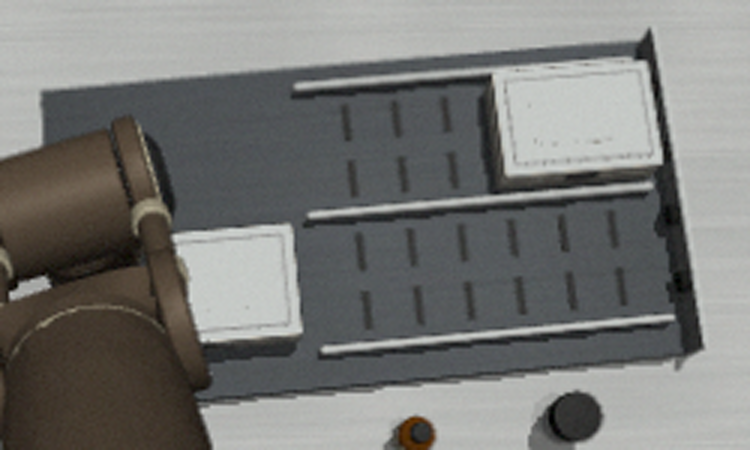

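The box's leading end is just short of the mouth. The rails sit about +2.5 mm from my rack fit, so I measure the lane and box edges the same way in this picture before entering.

```bash
cat >> h.py <<'E'
def profile(im,y,x0,x1,z):
    xs=np.arange(x0,x1,.25); P=proj("top",w(rack,[[x,y,z] for x in xs])).astype(np.float32)
    return xs,cv2.remap(im,P[:,0],P[:,1],cv2.INTER_LINEAR).ravel()
def edge(im,y,x0,x1,z,s):
    xs,v=profile(im,y,x0,x1,z); g=cv2.GaussianBlur(v.reshape(1,-1),(0,0),3).ravel(); d=s*np.gradient(g); d=np.clip(d-.3*d.max(),0,None); return (xs*d).sum()/d.sum()
def edges(yb,n=1):
    """top camera: lines x(y)=[slope, value at y] of rails' two edges and box top's edges"""
    im=np.mean([vision.capture("top").min(2) for _ in range(n)],0).astype(np.float32)
    r={}
    ys=np.arange(-130,-400,-10.)
    for nm,x in(("near",-56.5),("far",61.5)):
        for k,(a,c,s) in dict(lo=(-9,0,1),hi=(0,9,-1)).items():
            e=np.array([edge(im,y,x+a,x+c,27,s) for y in ys]); ok=abs(e-np.median(e))<2
            r[nm+k]=np.polyfit(ys[ok]+250,e[ok],1)
    yy=np.array(yb,float)
    for nm,(a,c,s) in dict(boxfar=(40,57,-1),boxnear=(-57,-40,1)).items():
        e=np.array([edge(im,y,a,c,57,s) for y in yy]); ok=abs(e-np.median(e))<2
        r[nm]=np.polyfit(yy[ok]-yy.mean(),e[ok],1)
    e=[edge_y(im,x,yb) for x in(-30,-15,0,15,30)]; r["front"]=np.polyfit([-30,-15,0,15,30],e,1)
    for k in r: print(k,r[k].round(4))
def edge_y(im,x,yb):
    y0=min(yb)-8; ys=np.arange(y0-16,y0+14,.25); P=proj("top",w(rack,[[x,y,57] for y in ys])).astype(np.float32)
    v=cv2.GaussianBlur(cv2.remap(im,P[:,0],P[:,1],cv2.INTER_LINEAR).reshape(1,-1),(0,0),3).ravel(); d=np.gradient(v); d=np.clip(d-.3*d.max(),0,None); return (ys*d).sum()/d.sum()
E
python3 - <<'E'
from h import *
edges(np.arange(-20,-86,-5),2)
E
```

```text
nearlo [-3.00000e-03 -5.96317e+01]
nearhi [-4.70000e-03 -5.35751e+01]
farlo [-8.00000e-04  5.82956e+01]
farhi [-7.40000e-03  6.51268e+01]
boxfar [-8.00000e-04  4.80195e+01]
boxnear [-3.90000e-03 -4.68323e+01]
front [-4.60000e-03 -9.05669e+01]
```

Run:
```python
import h; from h import *
r2=np.array([*W(1.55,0,0)[:2],rack[2]+.004]); np.save("rack.npy",r2); h.rack=r2
x0,y0,_=rel(r2,[*ctrl.get_ee_pos()[:2],0]); print(x0,y0)
q=q_down(r2[2]+np.pi/2)
push(x0+1,y0-44,27,q,v=35,step=11)
edges(np.arange(-60,-130,-5),2); print(ctrl.get_time())
```

```text
-1.4162557367239748 59.88044982234138
reached [-0.41625574 15.88044982] f [ 1.3 -0.2 -0.4]
nearlo [ 2.00000e-04 -6.20835e+01]
nearhi [ 1.00000e-04 -5.50772e+01]
farlo [1.70000e-03 5.60066e+01]
farhi [-1.80000e-03  6.32308e+01]
boxfar [-2.21000e-02  4.80836e+01]
boxnear [ 8.30000e-03 -4.69037e+01]
front [ 1.500000e-03 -1.350015e+02]
15.7167
```

Run:
```python
from h import *
x0,y0,_=rel(rack,[*ctrl.get_ee_pos()[:2],0])
push(x0,-130,27,v=40,step=25,fmax=8)
edges(np.arange(-216,-276,-5),2)
print(ctrl.get_time())
cv2.imwrite("pics/d.png",cv2.resize(vision.capture("top")[90:240,170:420,::-1],None,fx=3,fy=3,interpolation=cv2.INTER_CUBIC))
```

```text
reached [  -0.44020154 -130.        ] f [-0.  -0.6 -0.7]h.py:71: RuntimeWarning: invalid value encountered in scalar divide
  xs,v=profile(im,y,x0,x1,z); g=cv2.GaussianBlur(v.reshape(1,-1),(0,0),3).ravel(); d=s*np.gradient(g); d=np.clip(d-.3*d.max(),0,None); return (xs*d).sum()/d.sum()
Traceback (most recent call last):
  File "h.py", line 80, in edges
    r[nm+k]=np.polyfit(ys[ok]+250,e[ok],1)
            ~~~~~~~~~~^^^^^^^^^^^^^^^^^^^^
TypeError: expected non-empty vector for x
```

```bash
sed -i 's/ys=np.arange(-130,-400,-10.)/ys=np.arange(max(-130,min(yb)-15.),-400,-10.)/; s/r\[nm+k\]=np.polyfit(ys\[ok\]+250,e\[ok\],1)/r[nm+k]=np.polyfit(ys[ok]+250,e[ok],1) if ok.sum()>2 else np.zeros(2)/' h.py
python3 - <<'E'
from h import *
cv2.imwrite("pics/d.png",cv2.resize(vision.capture("top")[90:240,170:420,::-1],None,fx=3,fy=3,interpolation=cv2.INTER_CUBIC))
edges(np.arange(-216,-276,-5),2)
print(ctrl.get_time())
E
```

```text
nearlo [0. 0.]
nearhi [ 1.70000e-03 -5.48798e+01]
farlo [0. 0.]
farhi [0. 0.]
boxfar [4.50000e-03 5.37593e+01]
boxnear [-2.58000e-02 -4.72446e+01]
front [-1.260000e-02 -2.805284e+02]
20.525h.py:71: RuntimeWarning: invalid value encountered in scalar divide
  xs,v=profile(im,y,x0,x1,z); g=cv2.GaussianBlur(v.reshape(1,-1),(0,0),3).ravel(); d=s*np.gradient(g); d=np.clip(d-.3*d.max(),0,None); return (xs*d).sum()/d.sum()
```

View pics/d.png

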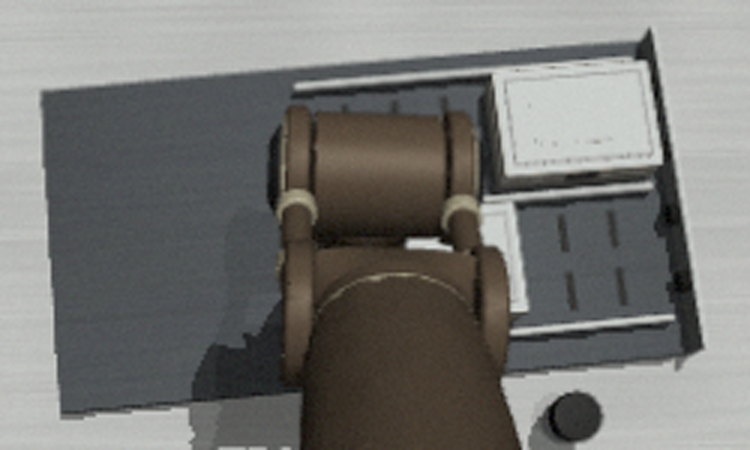

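The arm hides most of the box (its leading edge shows at crop 515,260). There's time left, so I lift out, look, and resume.

Run:
```python
from h import *
ctrl.movel(W(-.4,-110,27),v=80); ctrl.movel(W(-.4,-90,140),v=250); ctrl.movel(W(-.4,90,140),v=300)
edges(np.arange(-155,-276,-6),2)
print(ctrl.get_time())
cv2.imwrite("pics/e.png",cv2.resize(vision.capture("top")[90:240,170:420,::-1],None,fx=3,fy=3,interpolation=cv2.INTER_CUBIC))
```

```text
nearlo [ 1.0000e-04 -6.2096e+01]
nearhi [ 3.00000e-04 -5.50321e+01]
farlo [9.60000e-03 5.72204e+01]
farhi [-1.80000e-03  6.32269e+01]
boxfar [-6.40000e-03  5.31045e+01]
boxnear [-5.00000e-04 -4.69726e+01]
front [-1.380000e-02 -2.804768e+02]
22.3833
```

View pics/e.png

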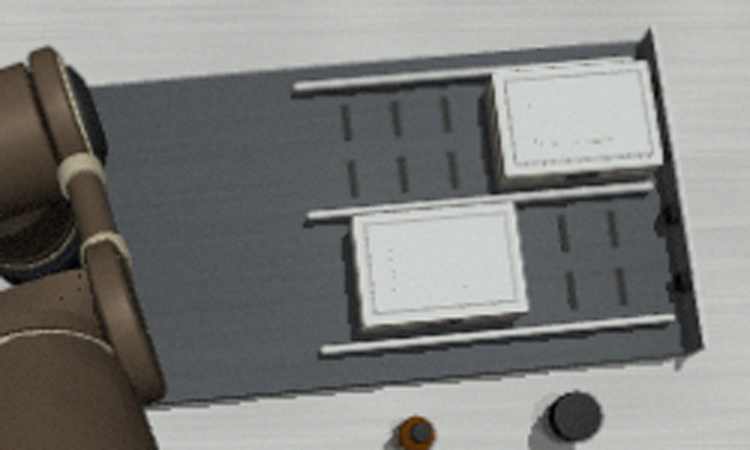

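The box is centred and square in the lane, with a clear gap to both rails. Now I finish the push to the bumpers.

Run:
```python
from h import *
ctrl.movel(W(-.4,-95,140),v=300); ctrl.movel(W(-.4,-108,27),v=150)
push(-.4,-126,27,v=50,step=9)
push(-.4,-258,27,v=40,step=22,fmax=8)
for y in np.arange(-259,-276,-1.):
    ctrl.movel(W(-.4,y,27),v=10); f=np.array(ctrl.get_contact_force()); fy=-(f@np.array([np.sin(-rack[2]),np.cos(rack[2]),0]))
    print(y,f.round(1))
    if abs(fy)>6: break
ctrl.dwell(.3); print(ctrl.get_contact_force(),ctrl.get_moment(),ctrl.get_ee_pos(),ctrl.get_time())
cv2.imwrite("pics/f.png",cv2.resize(vision.capture("scene")[60:260,60:360,::-1],None,fx=2.5,fy=2.5))
```

```text
reached [  -0.4 -126. ] f [ 0.6  0.1 -0. ]
reached [  -0.4 -258. ] f [ 0.1  0.4 -0.5]
-259.0 [ 1.2 -0.6  0.2]
-260.0 [-0.1  0.3  0.8]
-261.0 [-0.9  2.6  1. ]
-262.0 [0.3 2.  0.9]
-263.0 [0.3 1.2 0.2]
-264.0 [-0.1  1.9  0.9]
-265.0 [-0.4  2.   0.3]
-266.0 [-0.7  1.3  1.1]
-267.0 [0.5 1.5 1.2]
-268.0 [-0.1  1.4  1.3]
-269.0 [-0.7  1.8  1.5]
-270.0 [-0.9  2.6  2.2]
-271.0 [-0.1  5.8  2.1]
-272.0 [0.1 9.  1.8]
[0.68737435 8.89622821 3.20473191] [ 1.25855396 -0.08883705  0.07974042] [ 587.4397342  -126.89037103   27.02430284] 32.9333
```

View pics/f.png

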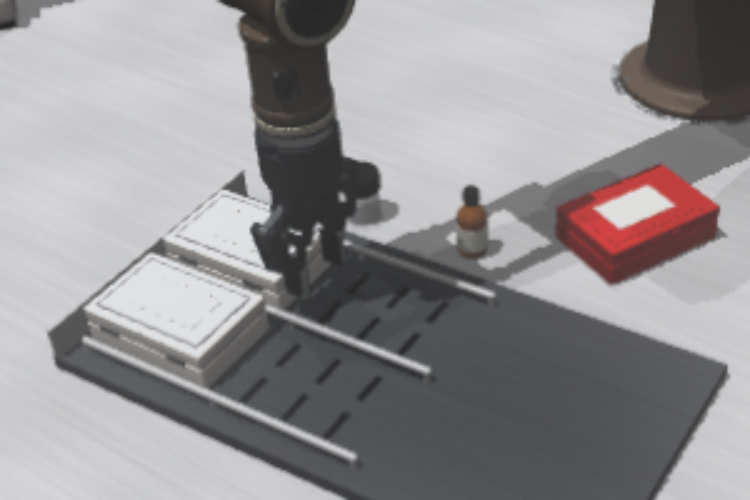

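The box rests against the bumpers: force rises steadily from y = -270, where contact was expected. The lens can stands clear behind the wrist. I retract straight back and check.

Run:
```python
from h import *
ctrl.movel(W(-.4,-262,27),v=15); ctrl.movel(W(-.4,-235,27),v=80); ctrl.movel(W(-.4,-215,150),v=200); ctrl.movel(W(-.4,90,150),v=300)
edges(np.arange(-295,-410,-6),2)
measure(rack,[*W(0,-350,0)[:2],rack[2]]); print(ctrl.get_time(),ctrl.get_contact_force())
cv2.imwrite("pics/g.png",cv2.resize(vision.capture("top")[90:240,170:420,::-1],None,fx=3,fy=3,interpolation=cv2.INTER_CUBIC))
```

```text
nearlo [ 1.00000e-04 -6.20904e+01]
nearhi [-7.00000e-04 -5.50078e+01]
farlo [0. 0.]
farhi [-1.80000e-03  6.32293e+01]
boxfar [7.90000e-03 5.44199e+01]
boxnear [-2.3000e-03 -4.6677e+01]
front [ 9.400000e-03 -4.192632e+02]
top rel [ 1.31500e+00 -3.50222e+02  1.00000e-03] cost 0.027
scene rel [-5.83000e+00 -3.54225e+02 -8.00000e-03] cost 0.143
both rel [ 9.30000e-01 -3.50972e+02 -9.00000e-03] cost 0.191
36.525 [ 0.99115345 -0.12933425  1.02990203]h.py:71: RuntimeWarning: invalid value encountered in scalar divide
  xs,v=profile(im,y,x0,x1,z); g=cv2.GaussianBlur(v.reshape(1,-1),(0,0),3).ravel(); d=s*np.gradient(g); d=np.clip(d-.3*d.max(),0,None); return (xs*d).sum()/d.sum()
```

View pics/g.png

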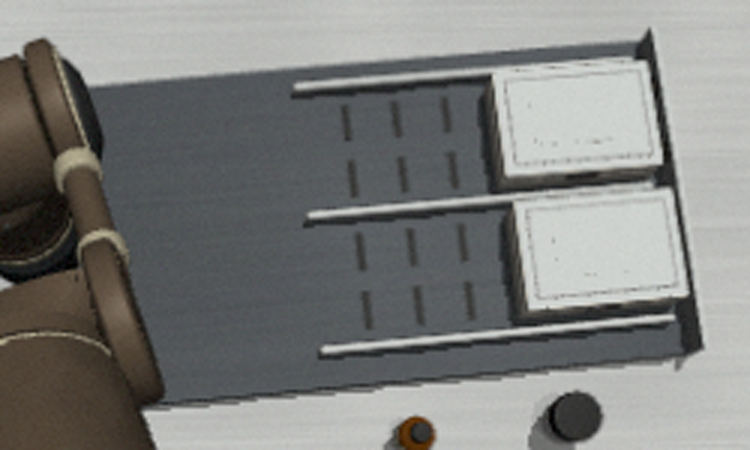

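The box sits square and home at rack y ≈ -350, yaw ≈ 0.001, centred within about 1 mm. The parked box, bottle and can haven't moved.

```bash
python3 -c "
from rig import order
print(order.hand_in())"
```

```text
the job is handed in; nothing more can be done
None
```

The slide box was pushed home against both bumpers, square and centred to within about 1 mm by the top camera. The looks I took along the way showed no contact with either rail, and the parked box, bottle and can still stood in place. I handed the job in at about 37 s of the 67 s allowed.

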